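# Find and open the rocking flap of the jeweller's sweeps box

## Robot

A 7-joint arm with a two-finger parallel gripper is mounted at the origin on the work surface. World frame = base frame: x ahead of the robot, y to its left, z up, the work surface at z = 0. Lengths are in m, angles in rad, forces in N, time in s.
With the tool pointing down it reaches from about 0.4 to 0.85 m from the base axis. Payload 4.4 kg.
Tool frame: the origin (TCP) lies between the finger pads; the fingertips stand bot.tip_reach ahead of it and the grasp point (between the pads) lies 8 mm behind it (bot.tip_reach is the distance from the TCP to the fingertips, in m); z points along the fingers, y is the line along which they close (so a half turn about z gives the same grasp; the last joint's range is limited). The gripper opens to 94 mm and grips with 3 to 60 N. Pads are 16 mm wide; open, the fingers measure 119 mm over their backs; the gripper's body (75 mm by 177 mm) begins 78 mm behind the grasp point.
Start: joints at [-1.254, 0.628, 0.038, 1.517, -0.027, 0.996, -0.02], TCP at [0.243, 0.603, 0.216] pointing down, gripper open.
Joint ranges: [-3.06, 3.06], [-0.37, 2.12], [-1.25, 1.32], [0.18, 2.47], [-1.1, 4.24], [0.23, 1.98], [-2.94, 2.94]. Speed limits (rad/s): [2.57, 2.57, 3.14, 3.14, 3.14, 3.14, 3.14].

## Interface

Orientations are given as a 3x3 rotation matrix whose columns are the frame's x, y, z axes.
In Python, from plant import bot, viewer, ticket, spotter gives the robot as it stands.
- The arm moves only by the tool play_rows, never from a script. Its argument "plan" is a list of rows, each an object with "slide": the shift along the world's x, y, z in mm, a list of three; "rotation": the turn, a rotation vector about the world's x, y, z in rad, a list of three. A call has 1 to 12 rows; each row shifts and turns the commanded pose from where the row before left it; what a row does not reach is not made up. A row lasts 1/12 s, in which the tool goes at most 41.7 mm and 7.16 degrees, less where a joint would pass 70% of its speed; a pose out of reach is approached as far as the arm can. A call is refused whole if a number of a shift passes 41.7 or a number of a turn 0.125, either way. A call with a gripper value outside its range is refused whole. "hand" is the gripper command: -1 is shut, 1 is fully open, values between are in proportion, set as the call begins (left out, the last holds). The fingers move at their own pace and stop on an object; the grip force is fixed at half the most. Time passes only in rows, so rows that do not move let the fingers close. It gives the time, the measured TCP pose, the force, the opening and the grip force at its end, in the units of the state.
- bot.sense(): the state, without advancing time (a new reading comes with each control period).
- viewer.grab_frame(name): name is "side" or "top"; returns a dict with "img" (384x512x3 uint8, red, green, blue), "depth" (384x512 float32, m along the optical axis (not along the pixel's ray), 0 where there is no reading), "mtx" (3x3 intrinsics, pixels), "dist_coeffs" ([k1, k2, p1, p2, k3] as OpenCV has them; the pictures are not rectified), "world_from_camera" (4x4, takes a point from camera to world coordinates). Camera axes: x right, y up, looking along -z (the intrinsics and any distortion apply to the point x, -y, -z); pixel columns grow to the right and rows downward; lengths in m; the calibration is good to about 2 mm. A picture is of the moment at which its call begins.
- ticket.sign_off(): hands the job in; it is judged then, once.
Trained networks look in the newest picture that a camera, given by its name, has taken for a name from the list of things; names that differ only in an ending like _2 or _b are one class to them, and where a whole thing is asked for, a point or a joint stands for the part that bears it (a point fixed in the world has none). Each returns a list of dicts, best first, with "confidence" (0 to 1); they miss things now and then, are a little off and sometimes report something else, mostly with a low value. They report only what shows in the picture. A call takes as long as a camera call.
- spotter.recognise(target, camera): "bbox" ([left, top, width, height] in pixels, round what is visible of it).
- spotter.trace(target, camera): "pixels" (384x512 bool, what is visible of it) and "bbox" ([left, top, width, height] in pixels, round what is visible of it).
The state is a dict: "time": time; "qpos": joint angles; "qd": joint speeds; "joint_torque": joint torques, N m; "ee_pos": TCP position; "tool_rot": TCP orientation; "wrist_force": force on the tool from outside, world axes, zero at the start; "ft_torque": the same for the moment, N m; "grip_width": finger opening in m; "grasp_force": force on a finger pad.
Only numpy, scipy, OpenCV 4.12 (cv2) and the standard library are available. Lean on these libraries where they do the work, as an engineer would, in place of code of your own. Each camera call takes 0.05 s, during which the arm holds its last target. There are 200 camera calls.

## Task

Three of the four identical plywood panels on top of the jeweller's sweeps box are screwed down; the fourth is a flap on an axle across its middle. With the fingertips, press the panels near an edge, away from the axle line, until you find the one that rocks, then push that edge down into the box until the flap stands open by 45 degrees or more, and leave it standing open for sweeping in the filings. Nothing is to be picked up, and the jar, steel block, hammer and tin standing around are to stay where they are.

Things in the scene. Friction and masses are not known exactly. Their poses are not given: they have to be found in the camera images.
- box: low wooden sweeps box fixed to the bench, 70 mm high, open inside down to 6 mm; four 90 mm square openings in its top, 2 x 2, 104 mm between centres, 14 mm walls and bars, 222 x 222 mm in all, plus a plain ledge 60 mm wide along its +x side. Origin at bench height under the middle of the four openings; x towards the ledge, y along it, z up. Brass caps mark the axle lines, alike for all panels
- panel1 (a point): centre of the top face of the panel in the -x +y opening, measured with the panel level. Square plywood panel 84 x 84 x 6 mm, flush with the box top, axes as the box. It may be the flap or one of the three screwed-down covers; nothing to see tells which
- panel2 (a point): centre of the top face of the panel in the -x -y opening, measured with the panel level. Square plywood panel 84 x 84 x 6 mm, flush with the box top, axes as the box. It may be the flap or one of the three screwed-down covers; nothing to see tells which
- panel3 (a point): centre of the top face of the panel in the +x +y opening, measured with the panel level. Square plywood panel 84 x 84 x 6 mm, flush with the box top, axes as the box. It may be the flap or one of the three screwed-down covers; nothing to see tells which
- panel4 (a point): centre of the top face of the panel in the +x -y opening, measured with the panel level. Square plywood panel 84 x 84 x 6 mm, flush with the box top, axes as the box. It may be the flap or one of the three screwed-down covers; nothing to see tells which
- flap (a joint): tilt of the one panel that is a flap, rad, 0 = level (its start). Axle along the box's y through the panel's middle, at mid thickness. Positive: the edge on the box's -x side goes down, the other up; negative: the reverse; either serves. Stops at +-1.25. Stiff, no spring, stays where left: 3 to 4 N pressed 30 mm from the axle turns it. Covers do not move
- jar_mid (a point): white plastic jar, 44 mm across, 55 mm high, loose, standing on the bench on the +y side of the box; point half-way up its axis
- block_mid (a point): loose steel bench block 60 x 60 x 20 mm lying on the bench on the +y side of the box; point at its centre
- hammer_grip (a point): loose hammer 220 mm long lying on the bench on the -y side of the box, roughly along the box's x; point on its handle
- tin_center (a point): loose round aluminium tin, 44 mm across, 22 mm high, standing on the ledge of the box; point at its centre

How it is judged:
By the outcome, as a careful person would: the job done as asked, in the order asked, and still so for the second after the job is handed in, with the robot touching nothing.
It also fails if it takes over 54 s, if anything falls off the work surface, if the arm or the gripper's body presses on something with over 40 N, if the wrist force passes 120 N, or if a joint passes its speed limit or range.

## Working session

There is one attempt and no reset: what is moved stays moved. The work goes in short steps, Python scripts to look and compute and a tool call to move; the robot and the scene stay as the last step left them, time stands still between calls to the robot, and variables do not carry over. Pictures are saved under pics/ and viewed, at most 10 in all, crops included, and the job is handed in when it is done.

Besides the shell and the picture viewer there is one more tool, called after "Request:" as name(argument=value, ...), one argument or row to a line, values as JSON. play_rows: Moves the arm, as the interface text tells. Its arguments: {"type":"object","properties":{"plan":{"type":"array"},"hand":{"type":"number"}},"required":["plan"]}

```bash
mkdir -p pics; cat > h.py <<'E'
import numpy as np,cv2
from plant import bot,viewer,ticket,spotter
def w(f,u,v,z=None):
    p=cv2.undistortPoints(np.array([[[u,v]]],float),np.array(f["mtx"]),np.array(f["dist_coeffs"]))[0,0]
    T=np.array(f["world_from_camera"]); d=T[:3,:3]@[p[0],-p[1],-1]
    s=f["depth"][int(v),int(u)] if z is None else (z-T[2,3])/d[2]
    return T[:3,3]+s*d
E
python3 - <<'E'
from h import *
s=bot.sense();print(s["time"],s["ee_pos"],s["tool_rot"],s["wrist_force"],bot.tip_reach,s["grip_width"])
for c in("top","side"):
    f=viewer.grab_frame(c);cv2.imwrite(f"pics/{c}0.png",f["img"][:,:,::-1])
    print(c,np.array(f["world_from_camera"])[:3,3])
    for n in("box","panel1","jar_mid","block_mid","hammer_grip","tin_center"):
        for r in spotter.recognise(n,c)[:4]:
            b=r["bbox"];print(n,b,round(r["confidence"],2),w(f,b[0]+b[2]/2,b[1]+b[3]/2).round(3))
E
```

```text
0.0 [0.24250142 0.60237974 0.21557074] [[-9.27639466e-01  3.73476296e-01 -6.90439215e-04]
 [ 3.73476934e-01  9.27637874e-01 -1.71893790e-03]
 [-1.50499240e-06 -1.85241775e-03 -9.99998284e-01]] [-0.15593811  0.11791989 -0.55529357] 0.011 0.09386758295974827
top [0.5049653  0.01045891 0.97585584]
box [208.0, 123.9, 108.9, 131.9] 0.75 [0.608 0.011 0.068]
panel1 [205.2, 125.1, 105.8, 128.5] 0.66 [0.609 0.021 0.073]
jar_mid [176.1, 138.8, 30.6, 30.6] 0.73 [0.704 0.192 0.019]
jar_mid [171.8, 189.7, 17.3, 20.2] 0.71 [0.584 0.21  0.051]
block_mid [176.7, 142.3, 29.4, 27.9] 0.83 [0.699 0.192 0.017]
hammer_grip [320.4, 166.2, 39.1, 90.5] 0.9 [ 0.562 -0.181  0.024]
tin_center [278.6, 134.9, 24.6, 19.4] 0.87 [ 0.712 -0.055  0.094]
side [ 0.35372581 -0.6003808   0.66282569]
box [186.9, 161.1, 166.1, 116.8] 0.79 [ 0.601 -0.036  0.07 ]
panel1 [210.3, 149.2, 19.2, 26.6] 0.63 [0.58  0.195 0.052]
panel1 [189.5, 158.8, 165.4, 123.7] 0.62 [ 0.604 -0.039  0.068]
panel1 [254.2, 152.7, 26.6, 15.9] 0.3 [0.699 0.2   0.018]
jar_mid [211.5, 149.3, 17.9, 26.4] 0.57 [0.581 0.194 0.052]
hammer_grip [218.1, 268.7, 130.4, 53.9] 0.58 [ 0.565 -0.176  0.026]
tin_center [319.2, 191.7, 21.5, 27.2] 0.74 [ 0.71  -0.068  0.092]
```

View pics/top0.png

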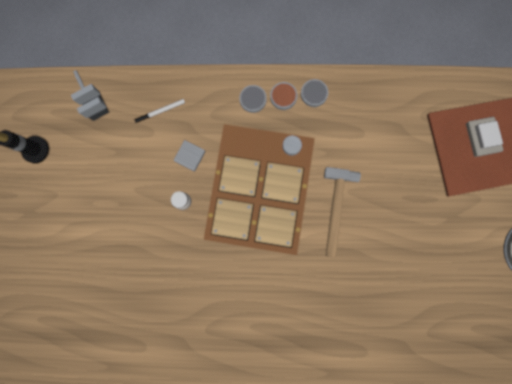

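View pics/side0.png

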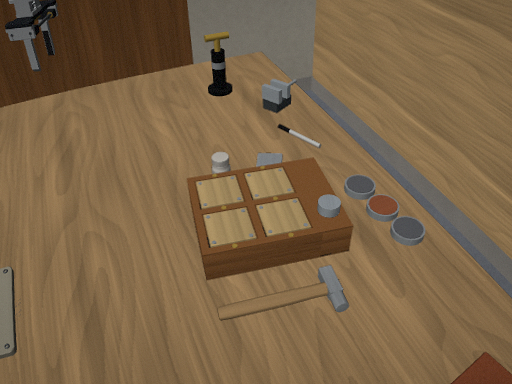

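The top view shows the ledge (with the tin at 292,145) facing up in the image. The panels are p1 (233,219), p2 (276,227), p3 (240,176) and p4 (283,183). The jar is at (180,200), the block at (190,155), and the hammer handle runs along x≈337. Axle caps sit left and right of the panels, as expected.

```bash
python3 - <<'E'
from h import *
f=viewer.grab_frame("top")
hsv=cv2.cvtColor(f["img"],cv2.COLOR_RGB2HSV)
g={"p1":(233,219),"p2":(276,227),"p3":(240,176),"p4":(283,183)}
P={}
for n,(u,v) in g.items():
    c=f["img"][v-5:v+6,u-5:u+6].reshape(-1,3).mean(0)
    m=(np.linalg.norm(f["img"].astype(float)-c,axis=2)<45).astype(np.uint8)
    m[:, :u-25]=0;m[:,u+26:]=0;m[:v-25]=0;m[v+26:]=0
    k,l=cv2.connectedComponents(m); l=(l==l[v,u]).astype(np.uint8)
    r=cv2.minAreaRect(cv2.findNonZero(l)); P[n]=w(f,*r[0],z=.07)
    print(n,r,P[n].round(4),"depth z",w(f,u,v)[2].round(4))
c=sum(P.values())/4
ex=P["p3"]+P["p4"]-P["p1"]-P["p2"];ey=P["p1"]+P["p3"]-P["p2"]-P["p4"]
print(c,np.linalg.norm(ex)/2,np.linalg.norm(ey)/2)
a=np.arctan2(ex[1],ex[0]);b=np.arctan2(-ey[0],ey[1]);yaw=(a+b)/2
print(a,b); R=np.array([[np.cos(yaw),-np.sin(yaw)],[np.sin(yaw),np.cos(yaw)]])
for n,sx,sy in(("p1",-1,1),("p2",-1,-1),("p3",1,1),("p4",1,-1)):
    print(n,(c[:2]+R@[.052*sx-.030,.052*sy]).round(4), (c[:2]+R@[.052*sx,.052*sy]).round(4))
s=bot.sense();y=s["tool_rot"][:,1];print("tool y ang",np.arctan2(-y[0],y[1]),"turn needed",yaw-np.arctan2(-y[0],y[1]),s["ee_pos"])
# side check
f=viewer.grab_frame("side")
for q in((220,192),(230,227),(269,184),(284,217)):print(w(f,*q).round(4),w(f,*q,z=.07).round(4))
E
```

```text
p1 ((231.81080627441406, 218.6351318359375), (35.34578323364258, 34.85258483886719), 9.462323188781738) [0.5392 0.0821 0.07  ] depth z 0.0707
p2 ((275.6216125488281, 225.770263671875), (35.34577941894531, 34.85258483886719), 9.462322235107422) [ 0.5238 -0.0211  0.07  ] depth z 0.0706
p3 ((238.9662322998047, 175.54730224609375), (34.831642150878906, 34.15580368041992), 8.972626686096191) [0.6419 0.0669 0.07  ] depth z 0.0729
p4 ((282.5945739746094, 182.43243408203125), (35.18138122558594, 34.52378845214844), 9.462322235107422) [ 0.6263 -0.0369  0.07  ] depth z 0.0694
[0.58282024 0.02276875 0.07      ] 0.10379997958051544 0.10462929862634779
-0.1501184878512358 -0.14896459840523638
p1 [0.5095 0.0864] [0.5391 0.0819]
p2 [ 0.494  -0.0164] [ 0.5237 -0.0209]
p3 [0.6123 0.0709] [0.642  0.0664]
p4 [ 0.5968 -0.0319] [ 0.6265 -0.0364]
tool y ang -0.3827997257632004 turn needed 0.23325818263496434 [0.24274962 0.60299081 0.21652123]
[0.5412 0.0777 0.0695] [0.5411 0.0771 0.07  ]
[ 0.5256 -0.0245  0.0696] [ 0.5255 -0.0248  0.07  ]
[0.6414 0.0604 0.0701] [0.6414 0.0605 0.07  ]
[ 0.6279 -0.0409  0.0702] [ 0.628  -0.0407  0.07  ]
```

Request:
play_rows(
  plan=[
    {"slide":[11.1,-21.5,0],"rotation":[0,0,0.0194]},
    {"slide":[11.1,-21.5,0],"rotation":[0,0,0.0194]},
    {"slide":[11.1,-21.5,0],"rotation":[0,0,0.0194]},
    {"slide":[11.1,-21.5,0],"rotation":[0,0,0.0194]},
    {"slide":[11.1,-21.5,0],"rotation":[0,0,0.0194]},
    {"slide":[11.1,-21.5,0],"rotation":[0,0,0.0194]},
    {"slide":[11.1,-21.5,0],"rotation":[0,0,0.0194]},
    {"slide":[11.1,-21.5,0],"rotation":[0,0,0.0194]},
    {"slide":[11.1,-21.5,0],"rotation":[0,0,0.0194]},
    {"slide":[11.1,-21.5,0],"rotation":[0,0,0.0194]},
    {"slide":[11.1,-21.5,0],"rotation":[0,0,0.0194]},
    {"slide":[11.1,-21.5,0],"rotation":[0,0,0.0194]},
  ],
  hand=-1,
)

```text
time: 1.8
ee_pos: [0.3765, 0.344, 0.2167]
tool_rot: [[-0.989, 0.149, 0.0], [0.149, 0.989, 0.0], [-0.0, 0.0, -1.0]]
wrist_force: [1.0, 0.3, -0.1]
grip_width: 0.0177
grasp_force: 0.0
```

Request:
play_rows(
  plan=[
    {"slide":[11.1,-21.5,-8]},
    {"slide":[11.1,-21.5,-8]},
    {"slide":[11.1,-21.5,-8]},
    {"slide":[11.1,-21.5,-8]},
    {"slide":[11.1,-21.5,-8]},
    {"slide":[11.1,-21.5,-8]},
    {"slide":[11.1,-21.5,-8]},
    {"slide":[11.1,-21.5,-8]},
    {"slide":[11.1,-21.5,-8]},
    {"slide":[11.1,-21.5,-8]},
    {"slide":[11.1,-21.5,-8]},
    {"slide":[11.1,-21.5,-8]},
  ],
)

```text
$.plan[0]: bad value
```

Request:
play_rows(
  plan=[
    {"slide":[0,0,0]},
    {"slide":[0,0,0]},
  ],
)

```text
$.plan[0]: bad value
```

Request:
play_rows(
  plan=[
    {"slide":[11.1,-21.5,-8],"rotation":[0,0,0]},
    {"slide":[11.1,-21.5,-8],"rotation":[0,0,0]},
    {"slide":[11.1,-21.5,-8],"rotation":[0,0,0]},
    {"slide":[11.1,-21.5,-8],"rotation":[0,0,0]},
    {"slide":[11.1,-21.5,-8],"rotation":[0,0,0]},
    {"slide":[11.1,-21.5,-8],"rotation":[0,0,0]},
    {"slide":[11.1,-21.5,-8],"rotation":[0,0,0]},
    {"slide":[11.1,-21.5,-8],"rotation":[0,0,0]},
    {"slide":[11.1,-21.5,-8],"rotation":[0,0,0]},
    {"slide":[11.1,-21.5,-8],"rotation":[0,0,0]},
    {"slide":[11.1,-21.5,-8],"rotation":[0,0,0]},
    {"slide":[11.1,-21.5,-8],"rotation":[0,0,0]},
  ],
)

```text
time: 2.8
ee_pos: [0.5099, 0.0859, 0.1203]
tool_rot: [[-0.989, 0.149, 0.001], [0.149, 0.989, 0.0], [-0.0, 0.0, -1.0]]
wrist_force: [0.5, 0.2, 0.7]
grip_width: 0.0002
grasp_force: 0.0
```

Request:
play_rows(
  plan=[
    {"slide":[0,0,-10],"rotation":[0,0,0]},
    {"slide":[0,0,-10],"rotation":[0,0,0]},
    {"slide":[0,0,0],"rotation":[0,0,0]},
  ],
)

```text
time: 3.05
ee_pos: [0.5077, 0.0874, 0.0988]
tool_rot: [[-0.989, 0.149, -0.003], [0.149, 0.989, -0.0], [0.003, -0.0, -1.0]]
wrist_force: [-1.0, -0.5, -0.3]
grip_width: 0.0002
grasp_force: 0.0
```

Request:
play_rows(
  plan=[
    {"slide":[0,0,-5],"rotation":[0,0,0]},
    {"slide":[0,0,-5],"rotation":[0,0,0]},
    {"slide":[0,0,-4],"rotation":[0,0,0]},
    {"slide":[0,0,-3],"rotation":[0,0,0]},
    {"slide":[0,0,-2],"rotation":[0,0,0]},
    {"slide":[0,0,-2],"rotation":[0,0,0]},
    {"slide":[0,0,-2],"rotation":[0,0,0]},
    {"slide":[0,0,0],"rotation":[0,0,0]},
  ],
)

```text
time: 3.72
ee_pos: [0.5091, 0.0874, 0.081]
tool_rot: [[-0.989, 0.149, 0.001], [0.149, 0.989, 0.0], [-0.001, 0.001, -1.0]]
wrist_force: [-8.6, -0.2, 35.7]
grip_width: 0.0003
grasp_force: 17.8
```

p1 is solid (36 N at the surface, no sinking). Next is p2.

Request:
play_rows(
  plan=[
    {"slide":[0,0,15],"rotation":[0,0,0]},
    {"slide":[0,0,10],"rotation":[0,0,0]},
    {"slide":[-3.9,-25.7,0],"rotation":[0,0,0]},
    {"slide":[-3.9,-25.7,0],"rotation":[0,0,0]},
    {"slide":[-3.9,-25.7,0],"rotation":[0,0,0]},
    {"slide":[-3.9,-25.7,0],"rotation":[0,0,0]},
    {"slide":[0,0,0],"rotation":[0,0,0]},
    {"slide":[0,0,-8],"rotation":[0,0,0]},
    {"slide":[0,0,-8],"rotation":[0,0,0]},
    {"slide":[0,0,-5],"rotation":[0,0,0]},
    {"slide":[0,0,-3],"rotation":[0,0,0]},
    {"slide":[0,0,0],"rotation":[0,0,0]},
  ],
)

```text
time: 4.72
ee_pos: [0.4936, -0.0144, 0.081]
tool_rot: [[-0.989, 0.147, 0.0], [0.147, 0.989, 0.0], [-0.0, 0.0, -1.0]]
wrist_force: [-8.7, 0.6, 37.9]
grip_width: 0.0005
grasp_force: 18.7
```

p2 is solid as well. Next is p4.

Request:
play_rows(
  plan=[
    {"slide":[0,0,15],"rotation":[0,0,0]},
    {"slide":[0,0,10],"rotation":[0,0,0]},
    {"slide":[25.7,-3.9,0],"rotation":[0,0,0]},
    {"slide":[25.7,-3.9,0],"rotation":[0,0,0]},
    {"slide":[25.7,-3.9,0],"rotation":[0,0,0]},
    {"slide":[25.7,-3.9,0],"rotation":[0,0,0]},
    {"slide":[0,0,0],"rotation":[0,0,0]},
    {"slide":[0,0,-8],"rotation":[0,0,0]},
    {"slide":[0,0,-8],"rotation":[0,0,0]},
    {"slide":[0,0,-5],"rotation":[0,0,0]},
    {"slide":[0,0,-3],"rotation":[0,0,0]},
    {"slide":[0,0,0],"rotation":[0,0,0]},
  ],
)

```text
time: 5.72
ee_pos: [0.5946, -0.0309, 0.0785]
tool_rot: [[-0.989, 0.149, -0.003], [0.149, 0.989, 0.0], [0.003, -0.0, -1.0]]
wrist_force: [-0.1, 0.1, -0.3]
grip_width: 0.0003
grasp_force: 0.0
```

p4 gives: the tip is below the surface with no load. I'll push on.

Request:
play_rows(
  plan=[
    {"slide":[0,0,-4],"rotation":[0,0,0]},
    {"slide":[0,0,-4],"rotation":[0,0,0]},
    {"slide":[0,0,-4],"rotation":[0,0,0]},
    {"slide":[0,0,0],"rotation":[0,0,0]},
  ],
)

```text
time: 6.05
ee_pos: [0.597, -0.0313, 0.0676]
tool_rot: [[-0.989, 0.149, 0.002], [0.149, 0.989, 0.0], [-0.002, 0.0, -1.0]]
wrist_force: [-0.2, 0.4, 3.7]
grip_width: 0.0004
grasp_force: 1.2
```

Request:
play_rows(
  plan=[
    {"slide":[0,0,-4],"rotation":[0,0,0]},
    {"slide":[0,0,-4],"rotation":[0,0,0]},
    {"slide":[0,0,-4],"rotation":[0,0,0]},
    {"slide":[0,0,-4],"rotation":[0,0,0]},
    {"slide":[0,0,-4],"rotation":[0,0,0]},
    {"slide":[0,0,0],"rotation":[0,0,0]},
  ],
)

```text
time: 6.55
ee_pos: [0.5956, -0.0315, 0.0466]
tool_rot: [[-0.989, 0.149, -0.002], [0.149, 0.989, -0.0], [0.002, -0.0, -1.0]]
wrist_force: [-1.3, -0.3, 0.4]
grip_width: 0.0004
grasp_force: 0.5
```

Request:
play_rows(
  plan=[
    {"slide":[0,0,-3],"rotation":[0,0,0]},
    {"slide":[0,0,-3],"rotation":[0,0,0]},
    {"slide":[0,0,0],"rotation":[0,0,0]},
  ],
)

```text
time: 6.8
ee_pos: [0.5958, -0.0315, 0.0406]
tool_rot: [[-0.989, 0.149, -0.001], [0.149, 0.989, -0.0], [0.001, -0.0, -1.0]]
wrist_force: [0.0, 0.3, 0.1]
grip_width: 0.0008
grasp_force: 0.3
```

Request:
play_rows(
  plan=[
    {"slide":[0,0,8],"rotation":[0,0,0]},
    {"slide":[0,0,12],"rotation":[0,0,0]},
    {"slide":[0,0,20],"rotation":[0,0,0]},
    {"slide":[0,0,30],"rotation":[0,0,0]},
    {"slide":[0,0,30],"rotation":[0,0,0]},
    {"slide":[0,0,30],"rotation":[0,0,0]},
    {"slide":[-30,0,0],"rotation":[0,0,0]},
    {"slide":[-30,0,0],"rotation":[0,0,0]},
    {"slide":[-30,0,0],"rotation":[0,0,0]},
    {"slide":[-30,0,0],"rotation":[0,0,0]},
    {"slide":[-30,0,0],"rotation":[0,0,0]},
    {"slide":[0,0,0],"rotation":[0,0,0]},
  ],
)

```text
time: 7.8
ee_pos: [0.4397, -0.0318, 0.1724]
tool_rot: [[-0.989, 0.15, -0.005], [0.15, 0.989, -0.001], [0.005, -0.001, -1.0]]
wrist_force: [-0.5, 1.0, -0.1]
grip_width: 0.0005
grasp_force: 0.0
```

```bash
python3 - <<'E'
from h import *
f=viewer.grab_frame("side")
cv2.imwrite("pics/s1.png",cv2.resize(f["img"][120:330,150:400,::-1],None,fx=2.8,fy=2.8))
for q in((295,205),(290,210),(285,215),(280,220),(275,222),(270,222),(265,222)):print(q,w(f,*q).round(3))
E
```

```text
(295, 205) [ 0.644 -0.053  0.105]
(290, 210) [ 0.635 -0.05   0.093]
(285, 215) [ 0.628 -0.044  0.078]
(280, 220) [ 0.62  -0.04   0.064]
(275, 222) [ 0.617 -0.025  0.047]
(270, 222) [ 0.612 -0.011  0.037]
(265, 222) [0.612 0.013 0.015]
```

View pics/s1.png

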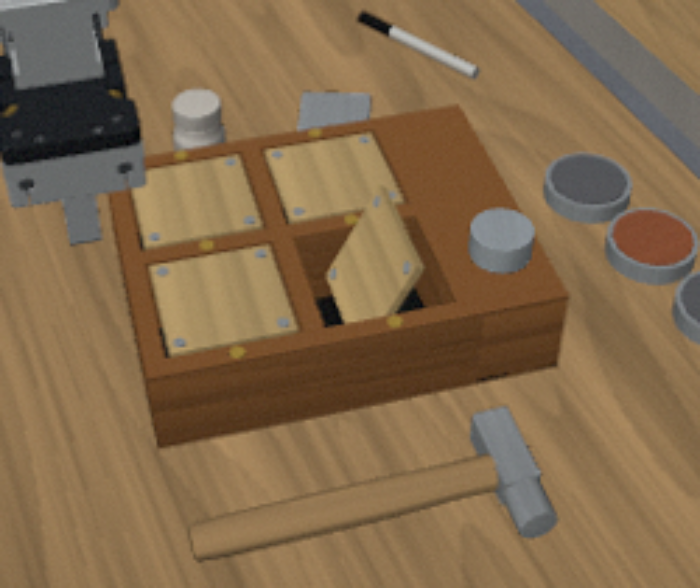

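The crop shows panel 4 standing open (crop pixel ~375,265) at a measured slope of about 59°. The tin, hammer, jar and block are where they were, and the arm is clear.

```bash
python3 -c "
from h import *
print(ticket.sign_off())"
```

```text
the job is handed in; nothing more can be done
None
```

Panel 4 (the +x −y opening) was the flap; it now stands open at about 59° with the arm clear and the jar, block, hammer and tin unmoved, and the job is handed in (no verdict was returned).

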